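Release the latched key on the forge console

ROBOT

A 6-joint arm with a two-finger parallel gripper is mounted at the origin on the work surface. World frame = base frame: x ahead of the robot, y to its left, z up, the work surface at z = 0. Lengths are in m, angles in rad, forces in N, time in s.
With the tool pointing down it reaches from about 0.375 to 0.975 m from the base axis. Payload 3.8 kg.
Tool frame: the origin (TCP) lies at the very end of the fingers, on their centre line; the grasp point (between the pads) lies bot.grasp_offset behind it (bot.grasp_offset is the distance from the TCP to the grasp point, in m); y points along the fingers, x is the direction in which the jaws open and shut, and the axes are right-handed (so a half turn about y gives the same grasp; the last joint's range is limited). The gripper opens to 85 mm and grips with 20 to 120 N. Pads are 22 mm wide; open, the fingers measure 114 mm over their backs; the gripper's body (76 mm by 85 mm) begins 54 mm behind the grasp point. The pads swing forward as they close: fully open they stand 13 mm farther back than shut.
Start: joints at [-1.173, 0.264, 1.604, -0, 1.274, -0.037], TCP at [0.284, -0.612, 0.231] pointing down, gripper open.
Joint ranges: [-2.63, 2.63], [-0.94, 2.18], [0.31, 2.57], [-1.31, 4.45], [0, 2.66], [-2.55, 2.55]. Speed limits (rad/s): [2.57, 2.57, 3.14, 3.14, 3.14, 3.14].

INTERFACE

Orientations are given as a rotation vector (axis times angle).
In Python, from workcell import sensors, read_camera, job, bot gives the robot as it stands.
- The arm moves only by the tool arm_command, never from a script. Its argument "deltas" is a list of rows, each a list of 4 numbers: the shift along the tool's x, y, z in m, then the turn about the tool's y in rad. A call has 1 to 20 rows; each row shifts and turns the commanded pose from where the row before left it, along the tool's axes as they then stand; what a row does not reach is not made up. A row lasts 1/8 s, in which the tool goes at most 62.5 mm and 10.7 degrees, less where a joint would pass 70% of its speed; a pose out of reach is approached as far as the arm can. A call is refused whole if a number of a shift passes 0.0625 or a number of a turn 0.188, either way. A call with a gripper value outside its range is refused whole. "fingers" is the finger opening in m, from 0 to 0.0854, set as the call begins (left out, the last holds). The fingers move at their own pace and stop on an object; "newtons" is the grip in N (left out, the last holds). Time passes only in rows, so rows that do not move let the fingers close. It gives the time, the measured TCP pose, the force and the opening at its end, in the units of the state.
- sensors.read_state(): the state, without advancing time (a new reading comes with each control period).
- read_camera(name): name is "scene" or "side" or "wrist"; returns a dict with "color" (480x640x3 uint8, red, green, blue), "vfov" (degrees; the focal length in pixels is half the picture's height over the tangent of half this angle, whatever the lens; pixels are square), "cx", "cy" (the principal point, pixels), "dist_coeffs" ([k1, k2, p1, p2, k3] as OpenCV has them; the pictures are not rectified), "R" (3x3) and "t" (3): a world point X has camera coordinates R X + t; the wrist camera has in their place "T_tool_cam" (4x4, takes a point from camera to tool coordinates, whose origin is the TCP and whose axes are the tool frame's). Camera axes: x right, y down, z forward; pixel columns grow to the right and rows downward; lengths in m; the calibration is good to about 2 mm. A picture is of the moment at which its call begins: read the wrist's pose just before it. There is no depth.
- job.finish_job(): hands the job in, once; it reports no verdict.
The state is a dict: "time": time; "q": joint angles; "joint_vel": joint speeds; "joint_torque": joint torques, N m; "tool_pos": TCP position; "tcp_rot": TCP orientation; "wrist_force": force on the tool from outside, world axes, zero at the start; "torque": the same for the moment, N m; "width": opening from 0.0 (shut) to 1.0 (fully open).
Only numpy, scipy, OpenCV 4.12 (cv2) and the standard library are available. Lean on these libraries where they do the work, as an engineer would, in place of code of your own. Each camera call takes 0.05 s, during which the arm holds its last target.

TASK

One of the four identical yellow keys on the forge console has been left latched down. Feel for it with light fingertip taps, press it down until its catch lets go, and take the finger away so that all four keys stand fully up. Do not press in any of the other three keys beyond a light tap, and leave the loose things on and around the console where they are.

Things in the scene. Friction and masses are not known exactly. Their poses are not given: they have to be found in the camera images.
- console: grey steel control console fixed to the table, a box 130 x 380 x 60 mm high. Origin under its centre on the table; its z is up, its y runs along the row of keys (to the robot's left at yaw 0). Four identical yellow keys stand in a row on its top, 60 mm apart, centred on it. Each key is a square 26 x 26 mm block that slides straight down, in a black 36 x 36 mm collar 4 mm high.
- place_1 (a point): fixed point of the console at the leftmost (+y end) key place: the centre of the top face of a key that stands fully up there (84 mm above the table, 24 mm above the console top). It does not move with the key; at one of the four places the key's top is 6 mm lower.
- place_2 (a point): fixed point of the console at the second from the left key place: the centre of the top face of a key that stands fully up there (84 mm above the table, 24 mm above the console top). It does not move with the key; at one of the four places the key's top is 6 mm lower.
- place_3 (a point): fixed point of the console at the third from the left key place: the centre of the top face of a key that stands fully up there (84 mm above the table, 24 mm above the console top). It does not move with the key; at one of the four places the key's top is 6 mm lower.
- place_4 (a point): fixed point of the console at the rightmost (-y end) key place: the centre of the top face of a key that stands fully up there (84 mm above the table, 24 mm above the console top). It does not move with the key; at one of the four places the key's top is 6 mm lower.
- key_latched (a joint): travel in m of the one key that is latched down, at whichever place it stands (which place is not told and changes from start to start): 0 = fully up, 0.006 = latched, 0.0095 = bottom stop. Latched, it gives hardly at all under a light touch; pushed with about 5 N or more it goes down to the stop, the catch lets go, and it rises to 0 when the finger is withdrawn. Pressing it again does not latch it again.
- key_free_a (a joint): travel in m of one of the three free keys, at some other place not told: 0 = fully up, as it starts, 0.0095 = bottom stop. It springs back; it takes 3 N to start moving and 0.7 N more per mm. A light tap (a few mm) does no harm; 6 mm or more counts as pressed in and switches a machine on.
- key_free_b (a joint): travel in m of one of the three free keys, at some other place not told: 0 = fully up, as it starts, 0.0095 = bottom stop. It springs back; it takes 3 N to start moving and 0.7 N more per mm. A light tap (a few mm) does no harm; 6 mm or more counts as pressed in and switches a machine on.
- key_free_c (a joint): travel in m of one of the three free keys, at some other place not told: 0 = fully up, as it starts, 0.0095 = bottom stop. It springs back; it takes 3 N to start moving and 0.7 N more per mm. A light tap (a few mm) does no harm; 6 mm or more counts as pressed in and switches a machine on.
- flux_tin: small aluminium tin, 36 mm across, 45 mm high, loose on top of the console beyond its left (+y) end key (about 70 mm from it). Origin under its centre. Leave it alone.
- billet: dark steel round bar standing on end in front of the console, 32 mm across, 80 mm high, loose. Origin under its centre. Leave it alone.
- swage: stepped steel forming tool standing in front of the console, 40 mm across at the foot, 26 mm at the top, 70 mm high, loose. Origin under its centre. Leave it alone.
- hammer: hammer lying on the right side of the table, loose, about 0.3 m long along its x. Origin near the middle of its underside. Leave it alone.
- brush: flat brush with a handle, lying on the left side of the table, loose, along its x. Origin near the middle of its underside. Leave it alone.
- mug: blue mug, 80 mm across, 85 mm high, loose, far left. Origin under its centre. Leave it alone.
- oil_bottle: green bottle, 60 mm across, 150 mm high, loose, far right. Origin under its centre. Leave it alone.

How it is judged:
At the end, for the whole second after the job is handed in: All four keys stand up (travel under 1.5 mm) and the loose things are where they were (15 mm for the tin, billet and swage, 20 mm for the rest) (value of joint each of key_latched, key_free_a, key_free_b, key_free_c below 0.0015 m and distance of each of flux_tin, billet, swage from where it was at the start of the episode below 0.015 m and distance of each of hammer, brush, mug, oil_bottle from where it was at the start of the episode below 0.02 m); the robot touches nothing.
It fails at once if a free key is pressed in by 6 mm or more (value of joint any of key_free_a, key_free_b, key_free_c above 0.006 m).
It fails at once if a loose thing is lifted, carried or knocked away (15 mm for the tin, billet and swage, 20 mm for the rest) (distance of any of flux_tin, billet, swage from where it was at the start of the episode above 0.015 m or distance of any of hammer, brush, mug, oil_bottle from where it was at the start of the episode above 0.02 m).
It also fails if it takes over 42 s, if anything falls off the work surface, if the arm or the gripper's body presses on something with over 40 N, if the wrist force passes 120 N, or if a joint passes its speed limit or range.

## Working session

There is one attempt and no reset: what is moved stays moved. The work goes in short steps, Python scripts to look and compute and a tool call to move; the robot and the scene stay as the last step left them, time stands still between calls to the robot, and variables do not carry over. Pictures are saved under pics/ and viewed, and the job is handed in when it is done.

Besides the shell and the picture viewer there is one more tool, called after "Call:" as name(argument=value, ...), one argument or row to a line, values as JSON. arm_command: Moves the arm, as the interface text tells. Its arguments: {"type":"object","properties":{"deltas":{"type":"array"},"fingers":{"type":"number"},"newtons":{"type":"number"}},"required":["deltas"]}

```bash
ls; mkdir -p pics
python3 - <<'E'
from workcell import sensors, read_camera, job, bot
import cv2
s=sensors.read_state();print(s)
print(bot.grasp_offset)
for n in ["scene","side","wrist"]:
    c=read_camera(n);cv2.imwrite(f"pics/{n}0.png",c["color"][:,:,::-1])
    print(n,{k:v for k,v in c.items() if k!="color"})
E
```

```text
pics
{'time': 0.0, 'q': array([-1.17291651e+00,  2.64791375e-01,  1.60540989e+00, -1.91570916e-05,
        1.27372097e+00, -3.68728214e-02]), 'joint_vel': array([-0.00080904,  0.00053574, -0.00194794, -0.00061949, -0.00081368,
       -0.00010543]), 'joint_torque': array([ 7.82335137e-04, -5.15108478e+01, -3.67321444e+01,  3.68890805e-04,
        1.29694978e-02, -4.79615494e-06]), 'tool_pos': array([ 0.28401596, -0.6115043 ,  0.22991692]), 'tcp_rot': array([-1.38272404,  0.88469044, -0.88152771]), 'wrist_force': array([-0.49646098,  0.20059975, -0.49174935]), 'torque': array([0.00255831, 0.04790991, 0.00583635]), 'width': 0.9991968672061509}
0.0187
scene {'vfov': 49.26554246805486, 'cx': 321.6235756100287, 'cy': 238.42813812457692, 'dist_coeffs': array([0.0237986, 0.       , 0.       , 0.       , 0.       ]), 'R': array([[ 0.63272784,  0.77422016,  0.0154473 ],
       [ 0.54035613, -0.42713908, -0.72496031],
       [-0.55468075,  0.46704961, -0.6886174 ]]), 't': array([-0.30739283, -0.21533314,  1.85263056])}
side {'vfov': 43.57509510355435, 'cx': 306.2823678963657, 'cy': 241.18190755826998, 'dist_coeffs': array([-0.11343483,  0.        ,  0.        ,  0.        ,  0.        ]), 'R': array([[-0.88051044, -0.47400456, -0.00458755],
       [-0.35666545,  0.66885401, -0.65224541],
       [ 0.3122357 , -0.57267267, -0.75799399]]), 't': array([0.43159888, 0.23047264, 1.29933075])}
wrist {'vfov': 66.21276155346987, 'cx': 315.2566644221825, 'cy': 239.14194367701438, 'dist_coeffs': array([-0.06471078,  0.        ,  0.        ,  0.        ,  0.        ]), 'T_tool_cam': array([[ 9.99999999e-01, -3.56462213e-05,  2.31774461e-05,
        -1.18988637e-03],
       [-3.28096106e-05, -3.00207013e-01,  9.53874074e-01,
        -1.41828949e-01],
       [-2.70439744e-05, -9.53874073e-01, -3.00207014e-01,
         7.74406098e-02],
       [ 0.00000000e+00,  0.00000000e+00,  0.00000000e+00,
         1.00000000e+00]])}
```

View pics/scene0.png

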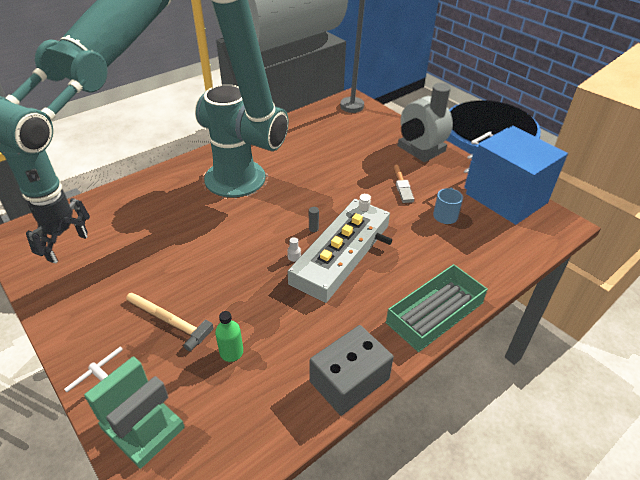

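View pics/side0.png

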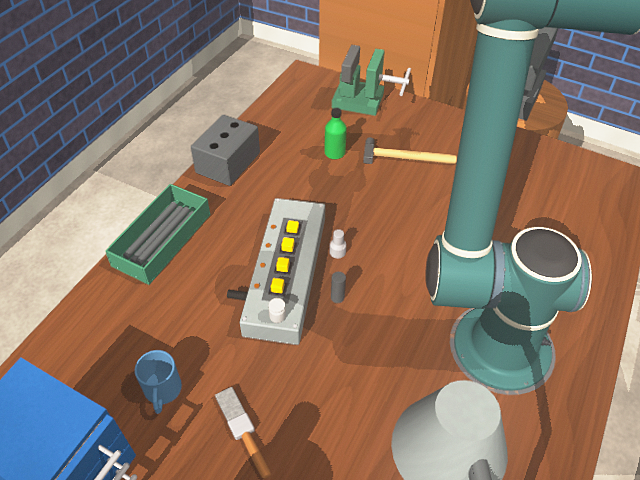

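```bash
cat > h.py <<'E'
import numpy as np, cv2
from scipy.spatial.transform import Rotation as Rn
def K(c):
    f=240/np.tan(np.radians(c["vfov"]/2)); return np.array([[f,0,c["cx"]],[0,f,c["cy"]],[0,0,1.]])
def pose(c,s=None):
    if "R" in c: return c["R"],c["t"]
    Rt=Rn.from_rotvec(s["tcp_rot"]).as_matrix(); T=np.eye(4);T[:3,:3]=Rt;T[:3,3]=s["tool_pos"]
    M=np.linalg.inv(T@c["T_tool_cam"]);return M[:3,:3],M[:3,3]
def rayz(c,uv,z,s=None):
    R,t=pose(c,s);p=cv2.undistortPoints(np.array(uv,float).reshape(-1,1,2),K(c),c["dist_coeffs"]).reshape(-1,2)
    d=np.c_[p,np.ones(len(p))]@R;o=-R.T@t
    return o+d*((z-o[2])/d[:,2])[:,None]
def proj(c,X,s=None):
    R,t=pose(c,s);return cv2.projectPoints(np.array(X,float).reshape(-1,1,3),cv2.Rodrigues(R)[0],t,K(c),c["dist_coeffs"])[0].reshape(-1,2)
E
python3 - <<'E'
from h import *
from workcell import *
from workcell import sensors, read_camera
s=sensors.read_state();print(Rn.from_rotvec(s["tcp_rot"]).as_matrix().round(3))
for n in ["scene","side"]:
    c=read_camera(n);im=c["color"]
    hsv=cv2.cvtColor(im,cv2.COLOR_RGB2HSV)
    m=cv2.inRange(hsv,(22,120,100),(34,255,255))
    k,l,st,ce=cv2.connectedComponentsWithStats(m)
    for i in range(1,k):
        if st[i,4]>40 and st[i,4]<400:
            v=hsv[...,2][l==i]; th=(v.max()*0.5+v.min()*.5)
            top=(l==i)&(hsv[...,2]>th); yy,xx=np.nonzero(top)
            uv=[xx.mean(),yy.mean()]
            print(n,st[i],ce[i].round(1),v.min(),v.max(),top.sum(),np.round(uv,1),rayz(c,uv,.084).round(4))
    cv2.imwrite(f"pics/{n}_crop.png",cv2.resize(im[180:360,220:420][:,:,::-1],(800,720)[:2] if 0 else (660,594),interpolation=cv2.INTER_CUBIC))
E
```

```text
[[ 0.421 -0.001  0.907]
 [-0.907  0.002  0.421]
 [-0.002 -1.     0.   ]]
side [286 220  13  13 125] [291.9 226.2] 206 255 122 [292.  226.2] [[ 0.5422 -0.0265  0.084 ]]
side [281 237  13  15 148] [287.2 244.1] 209 255 145 [287.2 244.1] [[0.525  0.0272 0.084 ]]
side [276 258  13  14 148] [282.2 264.4] 157 255 147 [282.3 264.4] [[0.5054 0.0845 0.084 ]]
side [271 278  13  15 157] [276.9 285.2] 170 255 154 [276.8 285.2] [[0.4871 0.1405 0.084 ]]
```

View pics/side_crop.png

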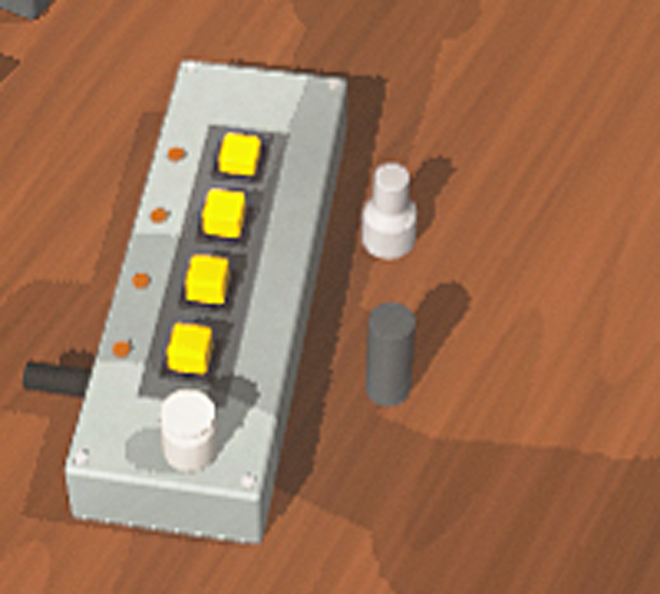

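View pics/scene_crop.png

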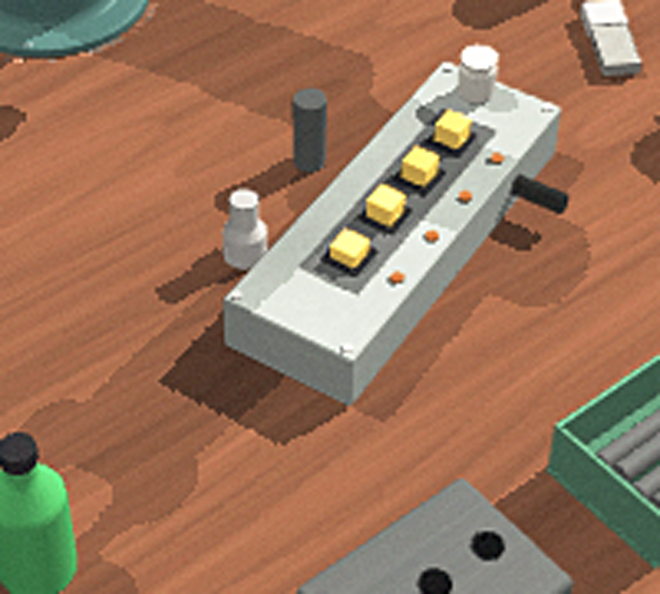

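Run:
```python
from h import *
from workcell import sensors
s=sensors.read_state();R=Rn.from_rotvec(s["tcp_rot"]);p=s["tool_pos"]
tgt=np.array([.515,.057,.22]);yr=np.arctan2(.1405+.0265,.4871-.5422)-np.pi/2;print(np.degrees(yr))
xd=R.as_matrix()[:,0];tot=-(yr-np.arctan2(xd[1],xd[0]));print(tot)
N=16;d=(tgt-p)/N
for i in range(N):
    print((R.inv().apply(d)).round(3),round(tot/N,3)); R=R*Rn.from_rotvec([0,tot/N,0])
```

```text
18.259795933594145
-1.454712872219529
[-0.032  0.001  0.031] -0.091
[-0.029  0.001  0.033] -0.091
[-0.026  0.001  0.036] -0.091
[-0.022  0.001  0.038] -0.091
[-0.019  0.001  0.04 ] -0.091
[-0.015  0.001  0.042] -0.091
[-0.011  0.001  0.043] -0.091
[-0.007  0.001  0.044] -0.091
[-0.003  0.001  0.044] -0.091
[0.001 0.001 0.044] -0.091
[0.005 0.001 0.044] -0.091
[0.009 0.001 0.043] -0.091
[0.013 0.001 0.042] -0.091
[0.016 0.001 0.041] -0.091
[0.02  0.001 0.039] -0.091
[0.023 0.001 0.037] -0.091
```

Call:
arm_command(
  deltas=[
    [-0.032, 0, 0.031, -0.09],
    [-0.029, 0, 0.033, -0.091],
    [-0.026, 0, 0.036, -0.091],
    [-0.022, 0, 0.038, -0.091],
    [-0.019, 0, 0.04, -0.091],
    [-0.015, 0, 0.042, -0.091],
    [-0.011, 0.001, 0.043, -0.091],
    [-0.007, 0.001, 0.044, -0.091],
    [-0.003, 0.001, 0.044, -0.091],
    [0.001, 0.001, 0.044, -0.091],
    [0.005, 0.001, 0.044, -0.091],
    [0.009, 0.001, 0.043, -0.091],
    [0.013, 0.001, 0.042, -0.091],
    [0.016, 0.001, 0.041, -0.091],
    [0.02, 0.001, 0.039, -0.091],
    [0.023, 0.001, 0.037, -0.091],
    [0, 0, 0, 0],
    [0, 0, 0, 0],
  ],
  fingers=0,
)

```text
time: 2.5
tool_pos: [0.517, 0.0544, 0.2211]
tcp_rot: [-1.557, -0.25, 0.251]
wrist_force: [-0.4, -0.8, 0.1]
width: 0.001
```

Run:
```python
from h import *
from workcell import sensors, read_camera
s=sensors.read_state();print(s["time"],s["tool_pos"],s["wrist_force"],s["width"],s["q"]);print(Rn.from_rotvec(s["tcp_rot"]).as_matrix().round(3))
c=read_camera("wrist");im=c["color"];cv2.imwrite("pics/wrist1.png",im[:,:,::-1])
hsv=cv2.cvtColor(im,cv2.COLOR_RGB2HSV)
m=cv2.inRange(hsv,(20,120,80),(34,255,255))
k,l,st,ce=cv2.connectedComponentsWithStats(m)
for i in range(1,k):
    if st[i,4]>200: print(st[i],ce[i].round(1),rayz(c,ce[i],.084,s).round(4))
```

```text
2.5 [0.51704982 0.05439466 0.2210933 ] [-0.37813034 -0.82846456  0.05666885] 0.0013838210244079305 [ 5.72402635e-02 -2.35703768e-02  1.94323923e+00 -5.33416722e-04
  1.22258828e+00 -2.61754819e-01]
[[ 0.949 -0.001 -0.314]
 [ 0.314 -0.001  0.949]
 [-0.001 -1.    -0.   ]]
[ 296   97   38   39 1415] [314.  115.9] [[0.4904 0.1337 0.084 ]]
[ 297  176   36   39 1307] [314.6 195.2] [[0.5089 0.0786 0.084 ]]
[ 299  247   33   37 1187] [315.1 265. ] [[0.5273 0.0243 0.084 ]]
```

View pics/wrist1.png

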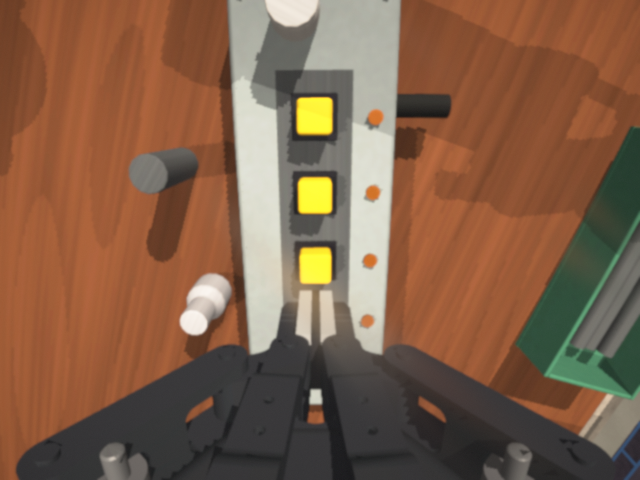

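Run:
```python
from h import *
from workcell import sensors, read_camera
exp=np.array([[.4904-(-.314)*.06*i,.1337-.949*.06*i,.084] for i in range(4)])
for n in ["scene","side"]:
    c=read_camera(n);im=c["color"];print(n,(-c["R"].T@c["t"]).round(2))
    hsv=cv2.cvtColor(im,cv2.COLOR_RGB2HSV)
    m=cv2.inRange(hsv,(20,80,100),(34,255,255)); m[:190]=0;m[330:]=0
    k,l,st,ce=cv2.connectedComponentsWithStats(m)
    for i in range(1,k):
        if 40<st[i,4]<400 : print(st[i],ce[i].round(1),rayz(c,ce[i],.074).round(4))
    print(proj(c,exp).round(1), proj(c,exp-[0,0,.01]).round(1))
```

```text
scene [ 1.34 -0.72  1.12]
[351 213  12  12 100] [356.6 218.8] [[0.4914 0.1314 0.074 ]]
[341 224  12  13 105] [346.7 230.1] [[0.5106 0.0742 0.074 ]]
[331 236  12  13 111] [336.4 241.9] [[0.5302 0.0176 0.074 ]]
[320 249  12  12 100] [325.5 254.8] [[ 0.5512 -0.0408  0.074 ]]
[128 294  50  28  85] [150.9 307.1] [[ 0.4197 -0.5071  0.074 ]]
[[357.2 215.9]
 [347.2 227. ]
 [336.6 238.7]
 [325.6 250.9]] [[357.  218.3]
 [347.  229.5]
 [336.5 241.2]
 [325.5 253.4]]
side [0.06 0.79 1.14]
[286 220  13  13 137] [292.1 226.3] [[ 0.5467 -0.0341  0.074 ]]
[281 237  13  15 161] [287.4 244.2] [[0.5288 0.0201 0.074 ]]
[276 257  14  15 173] [282.4 264.2] [[0.5096 0.0771 0.074 ]]
[270 278  15  16 183] [277.1 285.2] [[0.4905 0.1339 0.074 ]]
[[277.  282.4]
 [282.5 261.4]
 [287.6 241.4]
 [292.5 222.6]] [[277.2 285.1]
 [282.6 264.1]
 [287.8 244.2]
 [292.6 225.4]]
```

Call:
arm_command(
  deltas=[
    [0, 0.02, -0.025, 0],
    [0, 0.03, -0.025, 0],
    [0, 0.03, -0.025, 0],
    [0, 0.03, -0.022, 0],
    [0, 0.006, 0, 0],
    [0, 0, 0, 0],
  ],
)

```text
time: 3.4
tool_pos: [0.5474, -0.0379, 0.1053]
tcp_rot: [-1.556, -0.249, 0.25]
wrist_force: [-0.6, 0.6, 0.3]
width: 0.0
```

Call:
arm_command(
  deltas=[
    [0, 0, 0, 0],
  ],
)

```text
time: 3.52
tool_pos: [0.5486, -0.0373, 0.1068]
tcp_rot: [-1.557, -0.252, 0.249]
wrist_force: [1.5, -0.1, 0.6]
width: 0.0
```

Run:
```python
from h import *
from workcell import sensors, read_camera
s=sensors.read_state();print(s["time"],s["tool_pos"],s["wrist_force"])
c=read_camera("wrist");cv2.imwrite("pics/w2.png",c["color"][:,:,::-1])
for n in["side","scene"]:
  c=read_camera(n);cv2.imwrite(f"pics/{n}2.png",cv2.resize(c["color"][180:330,230:430][:,:,::-1],(800,600),interpolation=2))
```

```text
3.525 [ 0.54862594 -0.03727626  0.10677189] [ 1.46261747 -0.10425746  0.64585341]
```

View pics/w2.png

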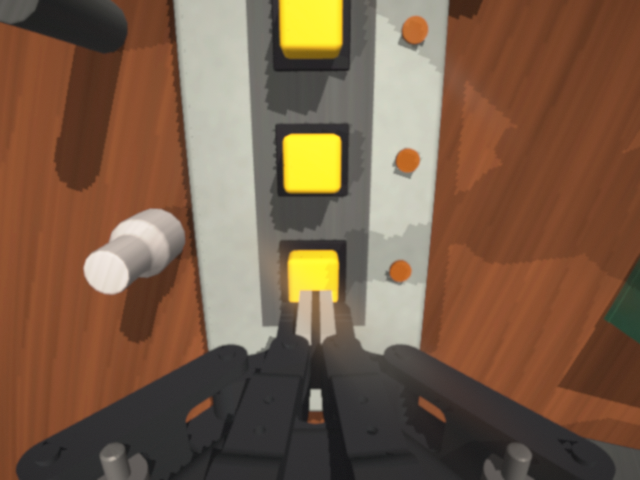

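View pics/scene2.png

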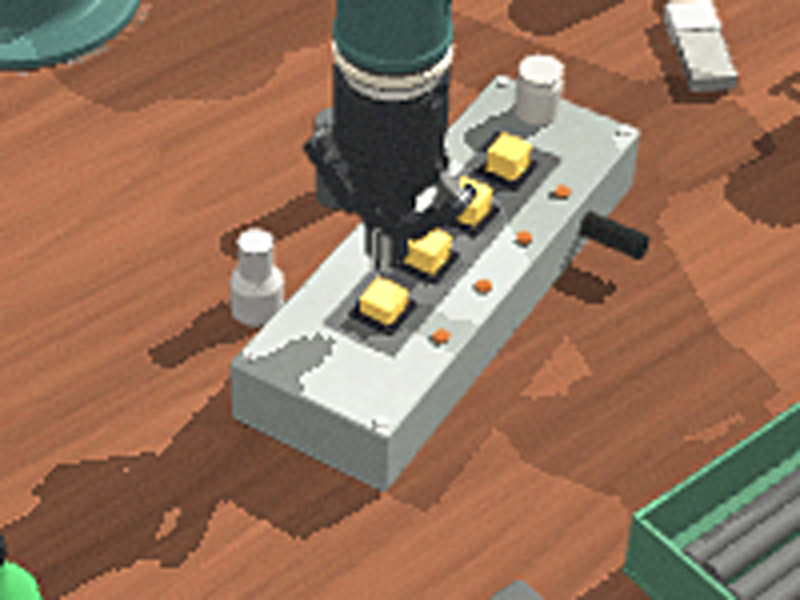

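Call:
arm_command(
  deltas=[
    [0, 0.007, 0, 0],
    [0, 0.006, 0, 0],
    [0, 0.005, 0, 0],
    [0, 0, 0, 0],
    [0, 0, 0, 0],
    [0, 0, 0, 0],
  ],
)

```text
time: 4.42
tool_pos: [0.5481, -0.0376, 0.0875]
tcp_rot: [-1.556, -0.251, 0.25]
wrist_force: [-0.2, -0.5, 1.0]
width: -0.003
```

Call:
arm_command(
  deltas=[
    [0, 0.002, 0, 0],
    [0, 0, 0, 0],
    [0, 0, 0, 0],
  ],
)

```text
time: 4.8
tool_pos: [0.5478, -0.0376, 0.0853]
tcp_rot: [-1.556, -0.25, 0.25]
wrist_force: [0.3, 0.4, 0.3]
width: -0.001
```

Call:
arm_command(
  deltas=[
    [0, 0.002, 0, 0],
    [0, 0, 0, 0],
    [0, 0, 0, 0],
  ],
)

```text
time: 5.18
tool_pos: [0.5477, -0.0375, 0.0832]
tcp_rot: [-1.556, -0.25, 0.251]
wrist_force: [0.5, 0.3, -0.2]
width: 0.002
```

Call:
arm_command(
  deltas=[
    [0, 0.001, 0, 0],
    [0, 0, 0, 0],
    [0, 0, 0, 0],
  ],
)

```text
time: 5.55
tool_pos: [0.5478, -0.0375, 0.0823]
tcp_rot: [-1.556, -0.25, 0.25]
wrist_force: [0.4, 0.3, -0.3]
width: 0.0
```

Call:
arm_command(
  deltas=[
    [0, 0.001, 0, 0],
    [0, 0, 0, 0],
    [0, 0, 0, 0],
  ],
)

```text
time: 5.92
tool_pos: [0.5478, -0.0376, 0.0812]
tcp_rot: [-1.556, -0.25, 0.25]
wrist_force: [0.4, 0.5, -0.4]
width: -0.002
```

Call:
arm_command(
  deltas=[
    [0, 0.001, 0, 0],
    [0, 0, 0, 0],
    [0, 0, 0, 0],
  ],
)

```text
time: 6.3
tool_pos: [0.5478, -0.0375, 0.0803]
tcp_rot: [-1.556, -0.25, 0.25]
wrist_force: [0.2, 0.2, -0.3]
width: -0.002
```

Call:
arm_command(
  deltas=[
    [0, -0.02, 0, 0],
    [0, 0, 0.03, 0],
    [0, 0, 0.03, 0],
    [0, 0.007, 0, 0],
    [0, 0.006, 0, 0],
    [0, 0, 0, 0],
    [0, 0, 0, 0],
    [0, 0, 0, 0],
  ],
)

```text
time: 7.3
tool_pos: [0.5293, 0.019, 0.0874]
tcp_rot: [-1.556, -0.25, 0.25]
wrist_force: [0.2, 0.3, -0.7]
width: -0.001
```

Call:
arm_command(
  deltas=[
    [0, 0.002, 0, 0],
    [0, 0, 0, 0],
    [0, 0, 0, 0],
  ],
)

```text
time: 7.68
tool_pos: [0.529, 0.0194, 0.0853]
tcp_rot: [-1.556, -0.25, 0.25]
wrist_force: [-0.1, 0.1, 0.1]
width: 0.0
```

Call:
arm_command(
  deltas=[
    [0, 0.002, 0, 0],
    [0, 0, 0, 0],
    [0, 0, 0, 0],
  ],
)

```text
time: 8.05
tool_pos: [0.5292, 0.0194, 0.0836]
tcp_rot: [-1.556, -0.251, 0.25]
wrist_force: [-1.2, 0.7, 2.6]
width: 0.001
```

Call:
arm_command(
  deltas=[
    [0, 0.001, 0, 0],
    [0, 0, 0, 0],
    [0, 0, 0, 0],
  ],
)

```text
time: 8.43
tool_pos: [0.5293, 0.0195, 0.0825]
tcp_rot: [-1.556, -0.251, 0.25]
wrist_force: [-0.4, 0.5, 3.3]
width: -0.003
```

Key 3 makes contact at z≈0.084, so it is free. Key 4 gave nothing down to 0.0803, so it is the latched one.

Call:
arm_command(
  deltas=[
    [0, -0.02, 0, 0],
    [0, 0, -0.03, 0],
    [0, 0, -0.03, 0],
    [0, 0.009, 0, 0],
    [0, 0.009, 0, 0],
    [0, 0.003, 0, 0],
    [0, 0, 0, 0],
    [0, 0, 0, 0],
    [0, 0, 0, 0],
  ],
)

```text
time: 9.55
tool_pos: [0.5481, -0.0374, 0.0817]
tcp_rot: [-1.556, -0.251, 0.25]
wrist_force: [0.3, -0.2, 0.2]
width: -0.002
```

Call:
arm_command(
  deltas=[
    [0, 0.002, 0, 0],
    [0, 0, 0, 0],
    [0, 0, 0, 0],
  ],
)

```text
time: 9.93
tool_pos: [0.5478, -0.0376, 0.0793]
tcp_rot: [-1.556, -0.25, 0.25]
wrist_force: [-0.1, 0.2, 0.7]
width: 0.005
```

Call:
arm_command(
  deltas=[
    [0, 0.002, 0, 0],
    [0, 0, 0, 0],
    [0, 0, 0, 0],
  ],
)

```text
time: 10.3
tool_pos: [0.5481, -0.0376, 0.0778]
tcp_rot: [-1.556, -0.251, 0.25]
wrist_force: [-1.6, 0.3, 5.2]
width: 0.003
```

Call:
arm_command(
  deltas=[
    [0, 0.001, 0, 0],
    [0, 0, 0, 0],
    [0, 0, 0, 0],
  ],
)

```text
time: 10.68
tool_pos: [0.5481, -0.0376, 0.0765]
tcp_rot: [-1.556, -0.251, 0.25]
wrist_force: [-0.2, -0.5, 4.5]
width: 0.003
```

Contact at 0.078, and the key is now moving down.

Call:
arm_command(
  deltas=[
    [0, 0.001, 0, 0],
    [0, 0.001, 0, 0],
    [0, 0, 0, 0],
    [0, 0, 0, 0],
  ],
)

```text
time: 11.18
tool_pos: [0.5482, -0.0376, 0.0754]
tcp_rot: [-1.556, -0.251, 0.25]
wrist_force: [-2.9, 1.0, 11.5]
width: 0.001
```

Call:
arm_command(
  deltas=[
    [0, 0.001, 0, 0],
    [0, 0, 0, 0],
    [0, 0, 0, 0],
  ],
)

```text
time: 11.55
tool_pos: [0.5482, -0.0376, 0.0748]
tcp_rot: [-1.556, -0.251, 0.25]
wrist_force: [-4.0, 0.8, 14.0]
width: 0.0
```

Call:
arm_command(
  deltas=[
    [0, 0.001, 0, 0],
    [0, 0.001, 0, 0],
    [0, 0, 0, 0],
    [0, 0, 0, 0],
  ],
)

```text
time: 12.05
tool_pos: [0.5483, -0.0376, 0.0745]
tcp_rot: [-1.556, -0.251, 0.25]
wrist_force: [-9.0, 1.1, 23.5]
width: -0.003
```

Call:
arm_command(
  deltas=[
    [0, -0.004, 0, 0],
    [0, -0.004, 0, 0],
    [0, 0, 0, 0],
    [0, 0, 0, 0],
  ],
)

```text
time: 12.55
tool_pos: [0.5481, -0.0376, 0.0797]
tcp_rot: [-1.556, -0.251, 0.25]
wrist_force: [-0.9, -0.1, 6.1]
width: -0.002
```

At 0.0797 the key still pushes back with 6 N, above its latched height, so the catch has let go. I'll lift off and re-tap lightly to check.

Call:
arm_command(
  deltas=[
    [0, -0.003, 0, 0],
    [0, -0.005, 0, 0],
    [0, -0.005, 0, 0],
    [0, 0, 0, 0],
    [0, 0, 0, 0],
  ],
)

```text
time: 13.18
tool_pos: [0.5475, -0.0375, 0.0919]
tcp_rot: [-1.556, -0.25, 0.251]
wrist_force: [-0.8, 0.3, -0.2]
width: 0.001
```

Call:
arm_command(
  deltas=[
    [0, 0.004, 0, 0],
    [0, 0.005, 0, 0],
    [0, 0, 0, 0],
    [0, 0, 0, 0],
    [0, 0, 0, 0],
  ],
)

```text
time: 13.8
tool_pos: [0.5477, -0.0375, 0.0835]
tcp_rot: [-1.556, -0.25, 0.25]
wrist_force: [-2.0, -0.3, 4.3]
width: -0.001
```

Contact at 0.0835, so key 4 is up. Now raise clear and look.

Call:
arm_command(
  deltas=[
    [0, -0.01, 0, 0],
    [0, -0.03, 0, 0],
    [0, -0.04, 0, 0],
    [0, -0.04, -0.02, 0],
    [0, -0.02, -0.02, 0],
    [0, 0, 0, 0],
    [0, 0, 0, 0],
    [0, 0, 0, 0],
  ],
)

```text
time: 14.8
tool_pos: [0.559, -0.0747, 0.2214]
tcp_rot: [-1.555, -0.248, 0.253]
wrist_force: [0.5, -0.0, -0.2]
width: -0.001
```

Run:
```python
from h import *
from workcell import sensors, read_camera
s=sensors.read_state();print(s["time"],s["tool_pos"],s["wrist_force"])
for n in["side","scene"]:
  c=read_camera(n);im=c["color"];cv2.imwrite(f"pics/{n}3.png",im[:,:,::-1])
  o=cv2.imread(f"pics/{n}0.png");d=cv2.absdiff(o,im[:,:,::-1]).max(2);cv2.imwrite(f"pics/{n}d.png",d)
  hsv=cv2.cvtColor(im,cv2.COLOR_RGB2HSV)
  m=cv2.inRange(hsv,(20,80,100),(34,255,255)); m[:190]=0;m[330:]=0
  k,l,st,ce=cv2.connectedComponentsWithStats(m)
  for i in range(1,k):
        if 40<st[i,4]<400 : print(st[i],ce[i].round(1))
```

```text
14.8 [ 0.55900146 -0.07467929  0.2213567 ] [ 0.47637153 -0.04994404 -0.24107512]
[286 219  13  14 155] [292.1 225.4]
[281 237  13  15 161] [287.4 244.2]
[276 257  14  15 171] [282.3 264.2]
[270 278  15  16 181] [277.1 285.2]
[351 213  12  12 101] [356.8 218.9]
[341 224  12  13 107] [346.6 230. ]
[331 236  12  13 112] [336.4 241.8]
[320 248  12  13 114] [325.4 254.2]
[128 294  64  36  97] [156.5 310.3]
```

View pics/side3.png

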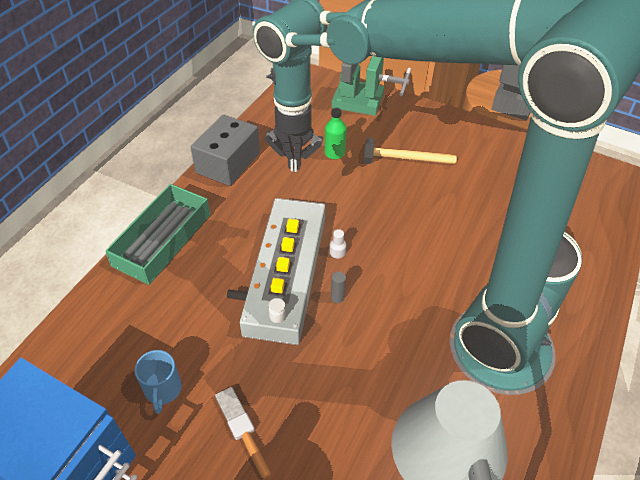

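View pics/scene3.png

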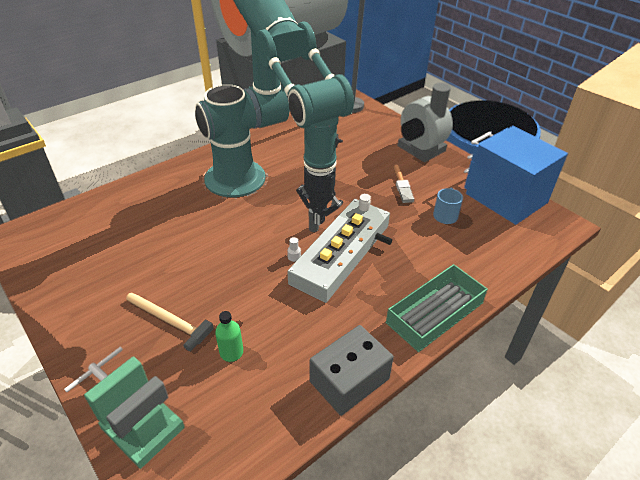

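Compared with the first pictures, key 4 has risen: side image row 226.3 → 225.4 and scene image 254.8 → 254.2. The other keys (side rows 244, 264, 285) haven't changed. Tin, billet, swage, hammer, brush, mug and bottle look to be where they were; the gripper hides the billet in the scene view, but the side view shows it at (338,287), unmoved. The tool hangs free.

```bash
python3 -c "
from workcell import job
print(job.finish_job())"
```

```text
the job is handed in; nothing more can be done
None
```

The latched key was at place 4, the rightmost. I pressed it to its stop, its catch let go, and I handed the job in at about 15 s of the 42 s allowed.

- **Finding it:** Light taps gave no contact at place 4 down to z = 0.080. At place 3 the key met the finger at 0.084 and pushed back with 3.3 N after about 1.5 mm of travel, so that one was free. I did not tap keys 1 and 2. The camera positions fitted them standing fully up.
- **Releasing it:** Key 4 touched at 0.078 and was pressed to 0.0745, with a peak force of about 24 N. As the finger came up, the key followed it with a 6 N spring force.
- **Last checks:**
  - A light re-tap met key 4 at about 0.0835, so it stands up.
  - Both cameras show it raised about 1 pixel, with the other keys unchanged.
  - The loose things look unmoved by eye. I did not measure their positions. The billet was hidden in the scene view but shows at the same spot in the side view.
  - The arm ended at z = 0.22, touching nothing.

No check failed or disagreed.

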